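# Load the spring-loaded spice-tin dispenser

## Task

Load the two loose flat spice tins into the spring-loaded wire dispenser, lid up and one at a time: set a tin in the mouth, press it gently down past the two sprung lips until it snaps in under them, let go so that the spring holds it up against the lips, then load the other tin on top of it in the same way. The dispenser is then full, so do not ram the stack against its bottom stop, and leave the other kitchen things where they are.

Things in the scene. Friction and masses are not known exactly. Their poses are not given: they have to be found in the camera images.
- tinA_mid (a point): centre (half-way up) of one of the two loose flat round aluminium spice tins: 56 mm across, 26 mm tall, 0.05 to 0.1 kg, standing on the ledge; z axis up through its lid. The two tins are alike
- tinB_mid (a point): centre (half-way up) of one of the two loose flat round aluminium spice tins: 56 mm across, 26 mm tall, 0.05 to 0.1 kg, standing on the ledge; z axis up through its lid. The two tins are alike
- magazine: the tin dispenser, fixed to the ledge; origin under the centre of its round steel foot (104 mm across, 45 mm tall), z up along the tins' axis. Four upright 6 mm steel rods stand in the foot as a cage, their centres 33 mm from the axis, at 40 degrees either side of its own +x and -x directions; the bore for the tins is 60 mm wide. Contact forces on it of over 40 N in all are too rough
- mag_open (a point): point fixed to the foot, 32 mm from the axis towards its +y, 145 mm above the ledge, in one of the two open sides (+y and -y): there the cage is open from top to foot, 44 mm wide between the rods, so that fingers holding a tin across its y direction can go down with it. The rods are straight to 15 mm above the lips' underside, then bend outwards by 9 mm as a lead-in and end 30 mm above it
- mag_lips (a point): point fixed to the foot, on the axis, at the MEAN height of the lips' underside, 145 mm above the ledge. The cage with lips and spring is set up to 20 mm higher or lower from start to start; this is not measured. Two white sprung lips, 20 mm wide, towards +x and -x, in side strips reaching 50 mm from the axis, stick in to 24 mm from it; sloping top, flat underside. A tin pressed down pushes them outward
- mag_mouth (a point): point fixed to the foot, on the axis, 154 mm above the ledge: mean height where a centred tin's lower edge meets the lips' slopes, 9 mm above their underside (2 mm more if off-centre). They give from about 7 N, rising to 11 N within 5 mm (up to 17 N if the tin binds), then 2 N plus the spring. 35 mm below that first touch the tin's top is under the lips and they snap in over it
- mag_foot (a point): point on the axis at the foot's rim, 45 mm above the ledge. Inside the cage a spring follower that carries one tin already, its top 1 mm below the lips' underside, pushes up with about 4 N, or 8 N with two tins more. Once the second loose tin is under the lips it can go only 4 mm farther before a hard stop, where over 22 N dents the tins; the first can go 30 mm farther
- glass: drinking glass, 64 mm across, 75 mm tall; not to be moved; origin under its centre
- coffeecup: white ceramic coffee cup with a handle, 64 mm across, 55 mm tall; not to be moved; origin under its centre
- mortar: white ceramic mortar with its pestle in it, 125 mm across, 85 mm tall (pestle to 135 mm); not to be moved; origin under its centre
- cups: stack of green nesting cups, 76 mm across, 135 mm tall; not to be moved; origin under its centre
- canister: stainless canister with a domed lid and press button, 108 mm across, 163 mm tall; not to be moved; origin under its centre
- steamer: perforated aluminium steamer tier, 210 mm across, 85 mm tall (two side handles to 260 mm); not to be moved; origin under its centre
- spoon: spoon lying on the ledge; not to be moved; origin in the middle of it
Not all that is in view belongs to the job. What is shaped like the part that bears tinB_mid but blue is not meant. What is shaped like the part that bears tinA_mid but yellow is not meant.

How it is judged (in metres and radians):
On the way:
1. the first tin alone is let go and held under the lips by the spring (((horizontal distance between tinA_mid and magazine below 0.007 m and angle between tinA_mid's own z axis and vertical below 0.12 rad and contact force between the fingers and tinA below 0.05 N and linear speed of tinA below 0.02 m/s and contact force between tinA and stack_c0 above 2 N) or (horizontal distance between tinB_mid and magazine below 0.007 m and angle between tinB_mid's own z axis and vertical below 0.12 rad and contact force between the fingers and tinB below 0.05 N and linear speed of tinB below 0.02 m/s and contact force between tinB and stack_c0 above 2 N))), for 0.2 s.
At the end, for the whole second after the job is handed in: both tins lie one on the other in the dispenser, within 7 mm of its axis, lid up within 0.12 rad, at rest, and the spring presses them together with more than 2.5 N (they are held down by the lips) (horizontal distance between each of tinA_mid, tinB_mid and magazine below 0.007 m and angle between each of tinA_mid, tinB_mid's own z axis and vertical below 0.12 rad and linear speed of each of tinA, tinB below 0.02 m/s and distance between tinA_mid and tinB_mid below 0.029 m and contact force between tinA and tinB above 2.5 N); the robot touches nothing.
It fails at once if more than 40 N of contact force on the dispenser in all (contact force between magazine and anything else above 40 N).
It fails at once if the tins pressed together with more than 22 N (contact force between tinA and tinB above 22 N).
It fails at once if another kitchen thing moved by more than 3 cm (distance of any of glass, coffeecup, mortar, cups, canister, steamer, spoon from where it was at the start of the episode above 0.03 m).
It also fails if it takes over 72 s, if anything falls off the work surface, if the arm or the gripper's body presses on something with over 40 N, if the wrist force passes 120 N, or if a joint passes its speed limit or range.

## Robot

A 7-joint arm with a two-finger parallel gripper is mounted at the origin on the work surface. World frame = base frame: x ahead of the robot, y to its left, z up, the work surface at z = 0. Lengths are in m, angles in degrees, forces in N, time in s.
With the tool pointing down it reaches from about 0.425 to 0.875 m from the base axis. Payload 4.7 kg.
Tool frame: the origin (TCP) lies midway between the tips of the shut fingers; the grasp point (between the pads) lies 19 mm behind it; z points along the fingers, x is the direction in which the jaws open and shut, and the axes are right-handed (so a half turn about z gives the same grasp; the last joint's range is limited). The gripper opens to 87 mm and grips with 3 to 60 N. Pads are 19 mm wide; open, the fingers measure 117 mm over their backs; the gripper's body (75 mm by 190 mm) begins 51 mm behind the grasp point.
Start: joints at [-71.098, 18.392, -4.016, 83.108, 1.295, 78.541, -3.26], TCP at [0.202, 0.618, 0.223] pointing down, gripper open.
Joint ranges: [-163.93, 163.93], [-17.29, 119.83], [-79.2, 71.16], [3.27, 140.29], [-89.18, 269.18], [5.43, 117.66], [-154.24, 154.24]. Speed limits (degrees/s): [147.25, 147.25, 180, 180, 180, 180, 180].

## Interface

Orientations are given as [roll, pitch, yaw] about the fixed x, y, z axes, in that order (R = Rz(yaw) Ry(pitch) Rx(roll)).
In Python, from cell import telemetry, optics, env gives the robot as it stands.
- The arm moves only by the tool arm_command, never from a script. Its arguments are lists of equal length, an entry for each row: "translation": the shift along the tool's x, y, z in cm, a list of three; "twist": the turn about the tool's z in degrees. In form: {"translation": [[x, y, z], ...], "twist": [twist, ...]}. A call has 1 to 10 rows; each row shifts and turns the pose as measured when the row begins, along the tool's axes as they then stand; what a row does not reach is not made up. A row lasts 1/8 s, in which the tool goes at most 62.5 mm and 10.7 degrees, less where a joint would pass 70% of its speed; a pose out of reach is approached as far as the arm can. A call is refused whole if a number of a shift passes 6.25 or a number of a turn 10.7, either way. A call with a gripper value outside its range is refused whole. "grip" is the opening in per cent of the stroke, from 0 (shut) to 100 (fully open), set as the call begins (left out, the last holds). The fingers move at their own pace and stop on an object; "force" is the grip in N (left out, the last holds). Time passes only in rows, so rows that do not move let the fingers close. It gives the time, the measured TCP pose, the force and the opening at its end, in the units of the state.
- telemetry.get_obs(): the state, without advancing time (a new reading comes with each control period).
- optics.read_camera(name): name is "scene" or "top" or "wrist"; returns a dict with "img" (384x512x3 uint8, blue, green, red), "fx", "fy", "cx", "cy" (pixels), "extrinsics" (4x4, takes a point from camera to world coordinates); the wrist camera has in their place "hand_eye" (4x4, takes a point from camera to tool coordinates, whose origin is the TCP and whose axes are the tool frame's). Camera axes: x right, y up, looking along -z (the intrinsics and any distortion apply to the point x, -y, -z); pixel columns grow to the right and rows downward; lengths in m; the calibration is good to about 2 mm. A picture is of the moment at which its call begins: read the wrist's pose just before it. There is no depth.
- env.sign_off(): hands the job in, once; it reports no verdict.
The state is a dict: "time_s": time; "qpos": joint angles; "joint_velocities": joint speeds; "effort": joint torques, N m; "tool_pos": TCP position; "tool_rot": TCP orientation; "force": force on the tool from outside, world axes, zero at the start; "wrist_torque": the same for the moment, N m; "grip_width": finger opening in m.
Only numpy, scipy, OpenCV 4.12 (cv2) and the standard library are available. Lean on these libraries where they do the work, as an engineer would, in place of code of your own. Each camera call takes 0.05 s, during which the arm holds its last target. There are 200 camera calls.

## Working session

There is one attempt and no reset: what is moved stays moved. The work goes in short steps, Python scripts to look and compute and a tool call to move; the robot and the scene stay as the last step left them, time stands still between calls to the robot, and variables do not carry over. Pictures are saved under pics/ and viewed, about 8 in all and at most 12, crops included, and the job is handed in when it is done.

Besides the shell and the picture viewer there is one more tool, called as name(argument=value, ...), one argument or row to a line, values as JSON. arm_command: Moves the arm, as the interface text tells. Its arguments: {"type":"object","properties":{"translation":{"type":"array","items":{"type":"array","items":{"type":"number"}}},"twist":{"type":"array","items":{"type":"number"}},"grip":{"type":"number"},"force":{"type":"number"}},"required":["translation","twist"]}

```bash
mkdir -p pics
cat > h.py <<'E'
import numpy as np, cv2, json
from cell import telemetry, optics, env
from scipy.spatial.transform import Rotation as R
def cam(n):
    o=telemetry.get_obs(); c=optics.read_camera(n)
    if n=='wrist':
        T=np.eye(4);T[:3,:3]=R.from_euler('xyz',o['tool_rot'],degrees=True).as_matrix();T[:3,3]=o['tool_pos']
        c['T']=T@c['hand_eye']
    else: c['T']=np.array(c['extrinsics'])
    return c
def ray(c,u,v):
    d=np.array([(u-c['cx'])/c['fx'],-(v-c['cy'])/c['fy'],-1.]);return c['T'][:3,3],c['T'][:3,:3]@d
def onz(c,u,v,z):
    o,d=ray(c,u,v);return o+d*(z-o[2])/d[2]
def proj(c,p):
    q=np.linalg.inv(c['T'])@np.r_[p,1];return c['cx']-c['fx']*q[0]/q[2],c['cy']+c['fy']*q[1]/q[2]
E
python3 - <<'E'
from h import *
print(telemetry.get_obs())
for n in('scene','top','wrist'):
    c=cam(n);cv2.imwrite(f'pics/{n}0.png',c['img']);print(n,c['fx'],c['cx'],c['cy'],c['T'].round(3).tolist(),[k for k in c])
a=[cv2.imread(f'pics/{n}0.png') for n in('scene','top')]
cv2.imwrite('pics/st0.png',cv2.resize(np.vstack(a),None,fx=.78,fy=.78))
E
```

```text
{'time_s': 0.0, 'qpos': array([-71.09768406,  18.43667692,  -4.01449265,  83.17518906,
         1.29355611,  78.54148405,  -3.25861995]), 'joint_velocities': array([ 0.05739176,  0.05991948, -0.04730907, -0.07529647,  0.02406454,
        0.09611434, -0.00097472]), 'effort': array([-9.82104416e-05, -4.91298366e+01, -4.04041009e-01, -3.12539577e+01,
       -6.39905711e-02,  4.34994511e-02,  1.93720762e-04]), 'tool_pos': array([0.20175678, 0.6173053 , 0.22148587]), 'tool_rot': array([1.79995235e+02, 1.08190309e-01, 7.19075415e+01]), 'force': array([ 0.72650674,  0.03093757, -0.35620429]), 'wrist_torque': array([0.00589207, 0.03188685, 0.00063834]), 'grip_width': 0.08698167104675553}
scene 390.9422671237883 252.17884082833987 185.728958065144 [[0.153, -0.822, 0.549, 1.127], [0.988, 0.126, -0.087, -0.18], [0.002, 0.556, 0.831, 0.964], [0.0, 0.0, 0.0, 1.0]] ['img', 'fx', 'fy', 'cx', 'cy', 'extrinsics', 'T']
top 437.9427807881873 253.5202677519729 185.21987760195375 [[0.025, 0.996, -0.089, 0.461], [-0.999, 0.027, 0.022, -0.058], [0.025, 0.089, 0.996, 1.428], [0.0, 0.0, 0.0, 1.0]] ['img', 'fx', 'fy', 'cx', 'cy', 'extrinsics', 'T']
wrist 320.07542199729056 259.8646738310357 186.27209579288734 [[0.31, -0.908, -0.282, 0.124], [0.951, 0.296, 0.094, 0.644], [-0.002, -0.297, 0.955, 0.384], [0.0, 0.0, 0.0, 1.0]] ['img', 'fx', 'fy', 'cx', 'cy', 'hand_eye', 'T']
```

View pics/top0.png

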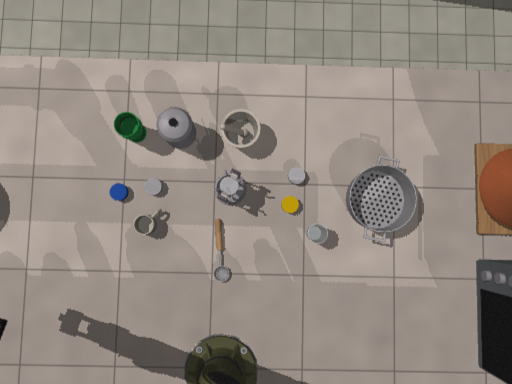

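View pics/scene0.png

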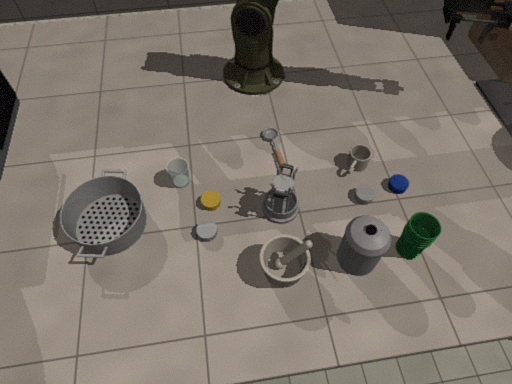

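The top view shows two silver tins at (153,187) and (297,176). The blue tin at (119,192) and the yellow one at (290,204) are decoys. The dispenser is at (230,188), and the clear thing at (317,233) is the glass. I'll measure these and confirm them in an enlarged crop.

Run:
```python
from h import *
t=cam('top');s=cam('scene')
for n,u,v,z in(('tinL',153,186,.026),('tinR',297,175,.026),('yel',290,204,.026),('blue',119,191,.026),('disp',230,187,.16),('glass',318,232,.04),('cup',145,225,.03),('can',175,125,.1),('mortar',241,129,.05)):
    p=onz(t,u,v,z);print(n,p.round(3),'scene',np.round(proj(s,p)))
for n,u,v,z in(('tinL',365,193,.026),('tinR',206,230,.026)): print(n,onz(s,u,v,z).round(3))
def crop(c,u,v,r=32,k=6): 
    return cv2.resize(c['img'][v-r:v+r,u-r:u+r],None,fx=k,fy=k,interpolation=cv2.INTER_CUBIC)
W=lambda *a:np.hstack([cv2.resize(x,(260,260)) for x in a])
cv2.imwrite('pics/c1.png',np.vstack([W(crop(t,145,187),crop(t,230,187),crop(t,300,190)),W(crop(s,375,190),crop(s,283,195,36),crop(s,206,215))]))
```

```text
tinL [0.575 0.232 0.026] scene [364. 191.]
tinR [ 0.623 -0.229  0.026] scene [205. 228.]
yel [ 0.529 -0.208  0.026] scene [209. 198.]
blue [0.556 0.339 0.026] scene [397. 181.]
disp [ 0.567 -0.018  0.16 ] scene [281. 172.]
glass [ 0.442 -0.297  0.04 ] scene [175. 174.]
cup [0.451 0.25  0.03 ] scene [358. 156.]
can [0.759 0.158 0.1  ] scene [365. 241.]
mortar [ 0.763 -0.045  0.05 ] scene [283. 263.]
tinL [0.581 0.232 0.026]
tinR [ 0.63  -0.226  0.026]
```

View pics/c1.png

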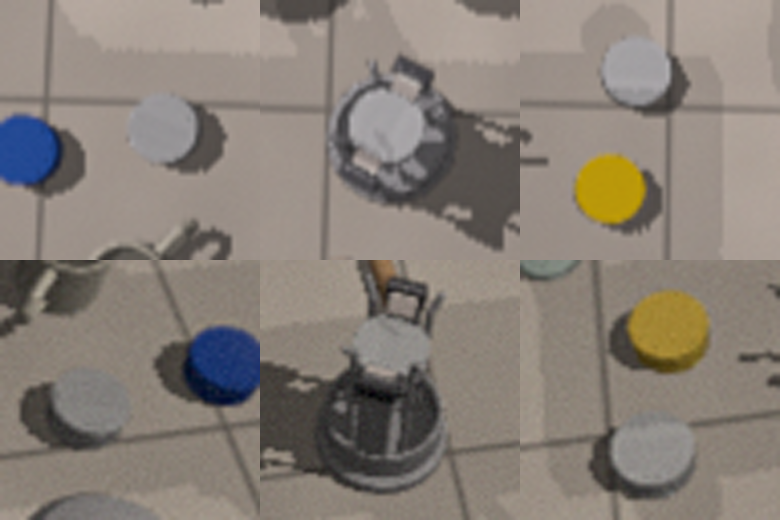

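Confirmed: the silver tins are at about (0.578, 0.232) and (0.627, -0.228), and the dispenser is near (0.567, -0.018) with its lips' axis at roughly -25°. Moving to hover near the left tin.

arm_command(
  translation=[
    [-2.5, 4.8, 0],
    [-2.5, 4.8, 0],
    [-2.5, 4.8, 0],
    [-2.5, 4.8, 0],
    [-2.5, 4.8, 0],
    [-2.5, 4.8, 0],
    [-2.5, 4.8, 0],
    [-2.5, 4.8, 0],
    [-2.5, 4.8, 0],
    [0, 0, 0],
  ],
  twist=[0, 0, 0, 0, 0, 0, 0, 0, 0, 0],
  grip=100,
)

```text
time_s: 1.5
tool_pos: [0.5524, 0.2592, 0.2202]
tool_rot: [180.0, 0.1, 72.1]
force: [-0.9, 0.8, -0.2]
grip_width: 0.0867
```

```bash
cat >> h.py <<'E'
def go(x,y,z,yaw):
    o=telemetry.get_obs();Rm=R.from_euler('xyz',o['tool_rot'],degrees=True).as_matrix()
    d=Rm.T@(np.array([x,y,z])-o['tool_pos'])*100
    tw=(o['tool_rot'][2]-yaw+90)%180-90
    print('at',o['tool_pos'].round(4),o['tool_rot'].round(2),'F',np.round(o['force'],1),'w',round(o['grip_width'],4),'t',round(o['time_s'],2))
    print('shift cm',d.round(2),'twist',round(tw,1))
E
python3 - <<'E'
from h import *
c=cam('wrist');cv2.imwrite('pics/w1.png',c['img']);go(.578,.232,.12,72)
print(proj(c,(.578,.232,.026)),proj(c,(.567,-.018,.145)))
E
```

```text
at [0.5505 0.2624 0.2201] [-1.799e+02 -2.000e-02  7.233e+01] F [0.1 0.9 0.4] w 0.0871 t 1.55
shift cm [-2.07  3.56 10.01] twist 0.3
(np.float64(244.03349523809263), np.float64(189.69885625536523)) (np.float64(-35.86055358481735), np.float64(303.1123035389253))
```

View pics/w1.png

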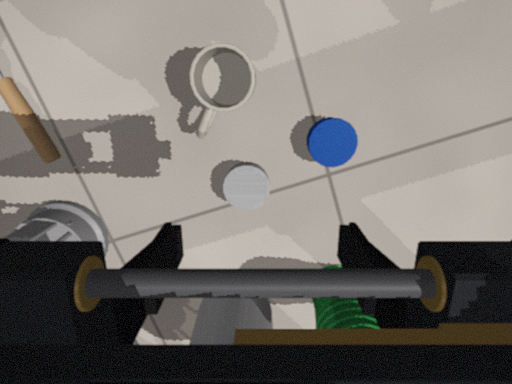

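The silver tin's lid is at (246,184), about 5 px from the predicted point. The blue tin at (332,142) is clear of the fingers.

Run:
```python
from h import *
c=cam('wrist');p=onz(c,246,184,.026);print(p)
g=cv2.cvtColor(c['img'],cv2.COLOR_BGR2HSV);m=((g[...,1]<25)&(g[...,2]>110)).astype('uint8')
n,l,s,ce=cv2.connectedComponentsWithStats(m);i=l[184,246];print(s[i],ce[i])
go(p[0],p[1],.1,72);go(p[0],p[1],.004,72)
```

```text
[0.56989012 0.24010064 0.026     ]
[     0      0    512    269 101570] [275.51180467 123.66761839]
at [0.549  0.2648 0.2201] [-1.7983e+02 -7.0000e-02  7.2530e+01] F [-1.3  0.9  0.3] w 0.0872 t 1.6
shift cm [-1.75  2.77 12.  ] twist 0.5
at [0.549  0.2648 0.2201] [-1.7983e+02 -7.0000e-02  7.2530e+01] F [-1.3  0.9  0.3] w 0.0872 t 1.6
shift cm [-1.76  2.8  21.6 ] twist 0.5
```

arm_command(
  translation=[
    [-0.6, 1.0, 3],
    [-0.6, 1.0, 3],
    [-0.6, 0.9, 3],
    [0, 0, 1],
    [0, 0, 0],
    [0, 0, 0],
  ],
  twist=[0, 0, 0, 0, 0, 0],
)

```text
time_s: 2.35
tool_pos: [0.5659, 0.2525, 0.1199]
tool_rot: [-179.7, -0.5, 73.6]
force: [-0.2, -1.0, 0.5]
grip_width: 0.087
```

Run:
```python
from h import *
c=cam('wrist');o=telemetry.get_obs();print(o['tool_pos'],o['joint_velocities'].round(2))
cv2.imwrite('pics/w2.png',c['img']);print(proj(c,(.573,.235,.026)))
go(.573,.235,.004,72)
```

```text
[0.56596632 0.25264929 0.12004972] [ 0.2  -0.12  0.2  -0.04  0.1   0.02  0.17]
(np.float64(240.76426722014426), np.float64(203.13345240639487))
at [0.566  0.2526 0.12  ] [-179.71   -0.55   73.56] F [ 0.2  0.2 -0.6] w 0.0868 t 2.4
shift cm [-1.6   1.23 11.58] twist 1.6
```

View pics/w2.png

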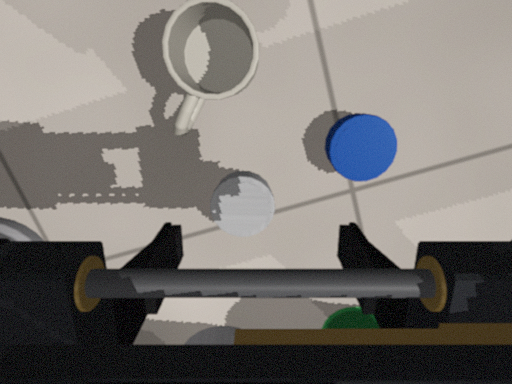

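Tin lid at (244,204), within 3 px of the estimate. Going down to grasp.

arm_command(
  translation=[
    [-1.0, 0.9, 0],
    [-0.4, 0.4, 2],
    [0, 0, 3],
    [0, 0, 3],
    [0, 0, 2],
    [0, 0, 0.8],
    [0, 0, 0],
  ],
  twist=[1, 0.5, 0, 0, 0, 0, 0],
)

```text
time_s: 3.28
tool_pos: [0.5764, 0.2319, 0.0065]
tool_rot: [-179.8, -0.5, 71.6]
force: [1.0, -0.2, -0.2]
grip_width: 0.0872
```

Run:
```python
from h import *
go(.574,.237,.004,72)
```

```text
at [0.5764 0.2319 0.0065] [-179.81   -0.54   71.62] F [ 1.  -0.2 -0.2] w 0.0872 t 3.27
shift cm [ 0.41 -0.39  0.26] twist -0.4
```

arm_command(
  translation=[
    [0.4, -0.4, 0.25],
    [0, 0, 0],
  ],
  twist=[0, 0],
)

```text
time_s: 3.52
tool_pos: [0.5747, 0.2378, 0.0052]
tool_rot: [-179.9, -0.7, 71.6]
force: [-0.2, 0.1, -0.1]
grip_width: 0.087
```

arm_command(
  translation=[
    [0, 0, 0],
    [0, 0, 0],
    [0, 0, 0],
    [0, 0, 0],
    [0, 0, 0],
  ],
  twist=[0, 0, 0, 0, 0],
  grip=0,
  force=40,
)

```text
time_s: 4.15
tool_pos: [0.5757, 0.2382, 0.0069]
tool_rot: [180.0, -0.8, 71.6]
force: [0.4, -0.4, 0.3]
grip_width: 0.0552
```

Gripped at 55 mm. I'll lift and go past the dispenser so the wrist camera can see it.

arm_command(
  translation=[
    [0, 0, -3],
    [0, 0, -5],
    [0, 0, -6],
    [0, 0, -6],
    [-3, 2, -5],
    [-5, 3.4, -2],
    [-5, 3.4, 0],
    [-5, 3.4, 0],
    [-4, 3, 0],
    [0, 0, 0],
  ],
  twist=[0, 0, 0, 0, 0, 0, 0, 0, 0, 0],
)

```text
time_s: 5.4
tool_pos: [0.6506, -0.0284, 0.2807]
tool_rot: [-180.0, -0.6, 71.9]
force: [0.7, 0.6, -0.5]
grip_width: 0.0549
```

arm_command(
  translation=[
    [0, 0, 0],
    [0, 0, 0],
    [0, 0, 0],
  ],
  twist=[0, 0, 0],
)

```text
time_s: 5.78
tool_pos: [0.6501, -0.0248, 0.28]
tool_rot: [-179.9, -0.6, 72.1]
force: [0.3, -1.2, -0.5]
grip_width: 0.0556
```

Run:
```python
from h import *
c=cam('wrist');cv2.imwrite('pics/w3.png',c['img']);np.save('T3.npy',c['T']);go(.567,-.018,.27,65)
print(proj(c,(.567,-.018,.145)))
print(c['fx'],c['fy'])
```

```text
at [ 0.6502 -0.0247  0.28  ] [-179.86   -0.64   72.1 ] F [ 0.6  0.6 -1.1] w 0.055 t 5.83
shift cm [-1.93 -8.12  0.99] twist 7.1
(np.float64(235.9437581583805), np.float64(88.73456722041827))
320.07542199729056 320.07542199729056
```

View pics/w3.png

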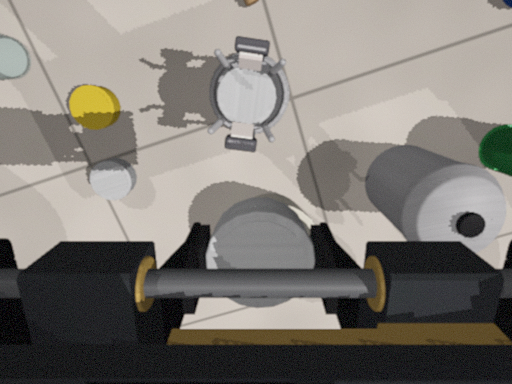

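The dispenser is at about (247,95), with its lips at (250,60) and (241,130). The second tin is at (111,180). I'll enlarge the dispenser.

Run:
```python
import cv2
i=cv2.imread('pics/w3.png')[30:160,190:310];cv2.imwrite('pics/w3c.png',cv2.resize(i,None,fx=4.6,fy=4.6,interpolation=cv2.INTER_CUBIC))
```

```text
(no output)
```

View pics/w3c.png

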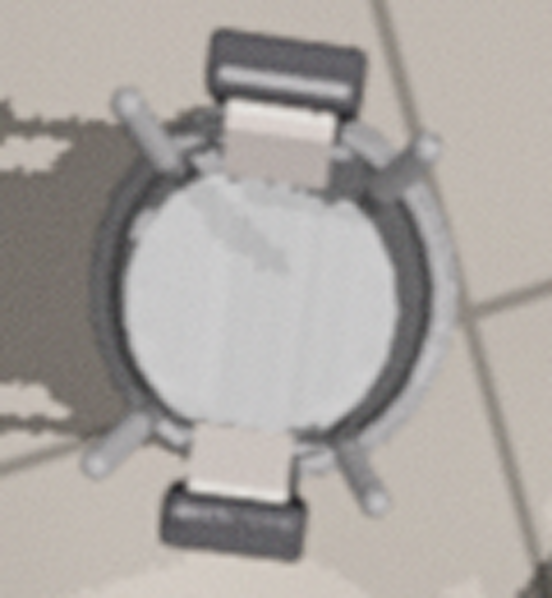

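Run:
```python
from h import *
c=cam('wrist');go(0.65,-.025,.28,72);c['T']=np.load('T3.npy')
P=np.array([(130,108),(425,148),(99,460),(375,496)])/4.6+[190,30]
L=np.array([(281,100),(242,500)])/4.6+[190,30]  # lip strip outer edges(top)
t=np.array([260,306])/4.6+[190,30]
for z in(.155,.165,.175,.185,.195):
    q=np.array([onz(c,*p,z)[:2] for p in P]);l=np.array([onz(c,*p,z-.02)[:2] for p in L])
    xd=(q[0]+q[1]-q[2]-q[3])/2; yd=(q[1]+q[3]-q[0]-q[2])/2
    print(z,q.mean(0).round(4),'x',np.hypot(*xd).round(4),np.degrees(np.arctan2(*xd[::-1])).round(1),'y',np.hypot(*yd).round(4),np.degrees(np.arctan2(*yd[::-1])).round(1),'tin',onz(c,*t,z-.031)[:2].round(4),np.degrees(np.arctan2(*(l[0]-l[1])[::-1])).round(1))
```

```text
at [ 0.6502 -0.025   0.28  ] [-179.88   -0.63   72.08] F [ 0.1  0.3 -0.2] w 0.0551 t 5.88
shift cm [-0.01 -0.02  0.  ] twist 0.1
0.155 [ 0.5764 -0.0115] x 0.064 154.5 y 0.054 64.8 tin [ 0.5765 -0.0119] 155.6
0.165 [ 0.5762 -0.0111] x 0.0618 154.5 y 0.0522 64.8 tin [ 0.5764 -0.0116] 155.6
0.175 [ 0.5761 -0.0107] x 0.0596 154.5 y 0.0503 64.8 tin [ 0.5762 -0.0112] 155.6
0.185 [ 0.5759 -0.0104] x 0.0573 154.5 y 0.0484 64.8 tin [ 0.5761 -0.0109] 155.6
0.195 [ 0.5757 -0.01  ] x 0.0551 154.5 y 0.0465 64.8 tin [ 0.5759 -0.0105] 155.6
```

Run:
```python
from h import *
c=cam('wrist');T=np.array(c['hand_eye']);c['T']=T
for p in((0,-.028,.007),(0,-.028,-.019),(-.028,0,-.019),(.028,0,-.019),(0,0,0)):print(p,np.round(proj(c,p),1))
g=c['img'][185:240,255:268].mean((1,2));print(list(zip(range(185,240,2),g[::2].round())))
go(.5763,-.0116,.20,65)
c=cam('wrist');
for z in(.026,):print('tinR',onz(c,111,178,z))
```

```text
(0, -0.028, 0.007) [258.7 189.3]
(0, -0.028, -0.019) [258.5 205.9]
(-0.028, 0, -0.019) [203.1 257.8]
(0.028, 0, -0.019) [314.  257.8]
(0, 0, 0) [258.7 240.6]
[(185, np.float64(198.0)), (187, np.float64(178.0)), (189, np.float64(144.0)), (191, np.float64(130.0)), (193, np.float64(124.0)), (195, np.float64(110.0)), (197, np.float64(99.0)), (199, np.float64(99.0)), (201, np.float64(102.0)), (203, np.float64(103.0)), (205, np.float64(104.0)), (207, np.float64(100.0)), (209, np.float64(100.0)), (211, np.float64(111.0)), (213, np.float64(134.0)), (215, np.float64(133.0)), (217, np.float64(132.0)), (219, np.float64(133.0)), (221, np.float64(127.0)), (223, np.float64(137.0)), (225, np.float64(135.0)), (227, np.float64(136.0)), (229, np.float64(136.0)), (231, np.float64(135.0)), (233, np.float64(134.0)), (235, np.float64(134.0)), (237, np.float64(134.0)), (239, np.float64(135.0))]
at [ 0.6502 -0.0253  0.2801] [-179.88   -0.63   72.05] F [ 0.1  0.3 -0.8] w 0.0554 t 5.92
shift cm [-1.06 -7.44  8.01] twist 7.1
tinR [ 0.62208527 -0.22307376  0.026     ]
```

arm_command(
  translation=[
    [0, -2.5, 0],
    [-0.5, -3, 2],
    [0, -2, 3],
    [0, 0, 3],
    [0, 0, 0],
    [0, 0, 0],
  ],
  twist=[3.5, 3.6, 0, 0, 0, 0],
)

```text
time_s: 6.72
tool_pos: [0.5779, -0.0006, 0.2007]
tool_rot: [180.0, -0.7, 64.8]
force: [0.6, -0.2, -0.4]
grip_width: 0.0549
```

Run:
```python
from h import *
go(.5753,-.0112,.19,65)
```

```text
at [ 0.5779 -0.0006  0.2007] [179.96  -0.73  64.78] F [ 0.6 -0.2 -0.4] w 0.0549 t 6.72
shift cm [-1.09  0.21  1.06] twist -0.2
```

arm_command(
  translation=[
    [-1.1, 0.2, 1.0],
    [0, 0, 0],
    [0, 0, 0],
  ],
  twist=[0, 0, 0],
)

```text
time_s: 7.1
tool_pos: [0.5767, -0.013, 0.1924]
tool_rot: [179.7, -0.8, 64.7]
force: [0.1, 0.6, -0.9]
grip_width: 0.0553
```

Run:
```python
from h import *
c=cam('wrist');go(.5753,-.0112,.19,65)
i=c['img'][110:290,150:370].copy();cv2.imwrite('pics/w4.png',cv2.resize(i,None,fx=3.5,fy=3.3,interpolation=cv2.INTER_CUBIC))
a=np.array([.5763,-.0116]);ex=np.array([np.cos(np.radians(-25)),np.sin(np.radians(-25))])
for r,z in((-.05,.134),(-.05,.125),(.05,.134)):print(r,z,np.round(proj(c,np.r_[a+ex*r,z]),1))
```

```text
at [ 0.5766 -0.0132  0.1923] [179.75  -0.79  64.7 ] F [-0.2 -0.4 -1. ] w 0.0552 t 7.15
shift cm [ 0.12 -0.21  0.23] twist -0.3
-0.05 0.134 [259.  134.5]
-0.05 0.125 [258.8 132.6]
0.05 0.134 [259.7 262.6]
```

View pics/w4.png

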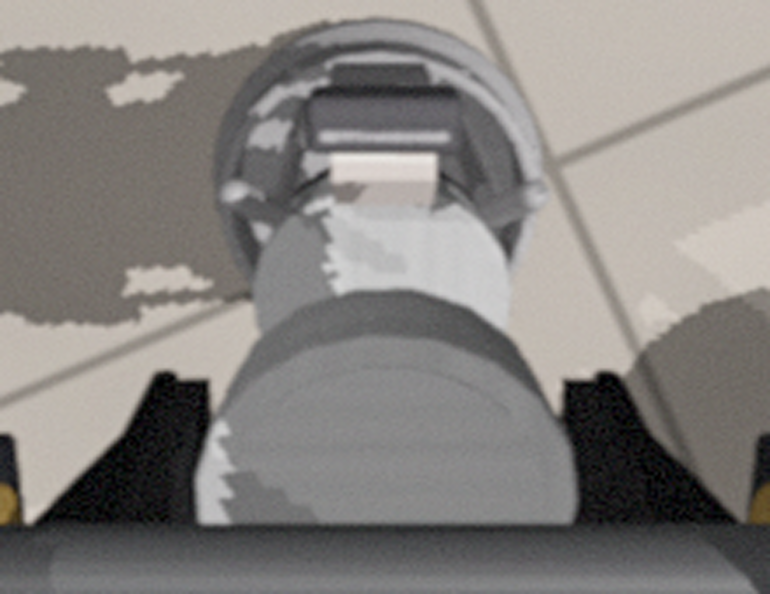

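Run:
```python
from h import *
c=cam('wrist');go(.5763,-.0116,.16,65)
a=np.array([.5763,-.0116]);th=np.radians(-25);ex=np.array([np.cos(th),np.sin(th)]);ey=np.array([-ex[1],ex[0]])
print('tips meas (217.1,167.6) (304.3,167.6)')
for z in(.145,.155,.165):
  for s in(-1,1):print(z,np.round(proj(c,np.r_[a-.032*ex+s*.027*ey,z]),1))
print('lip tip meas row~172',[np.round(proj(c,np.r_[a-.024*ex,z]),1) for z in(.12,.125,.13)])
```

```text
at [ 0.5766 -0.013   0.1922] [179.76  -0.79  64.72] F [-1.  -0.4 -1.1] w 0.055 t 7.2
shift cm [ 0.07 -0.1   3.22] twist -0.3
tips meas (217.1,167.6) (304.3,167.6)
0.145 [219.5 164.1]
0.145 [299.9 163.5]
0.155 [217.9 167.8]
0.155 [301.9 167.1]
0.165 [216.  171.8]
0.165 [304.2 171.1]
lip tip meas row~172 [array([259.3, 166.4]), array([259.4, 168. ]), array([259.5, 169.7])]
```

arm_command(
  translation=[
    [0, -0.3, 0],
    [0, 0, 1],
    [0, 0, 1],
    [0, 0, 0.5],
    [0, 0, 0],
    [0, 0, 0],
  ],
  twist=[0, 0, 0, 0, 0, 0],
)

```text
time_s: 7.95
tool_pos: [0.5736, -0.0107, 0.1649]
tool_rot: [179.8, -0.8, 64.8]
force: [0.1, -0.6, -0.2]
grip_width: 0.055
```

Run:
```python
from h import *
go(.5763-.0030,-.0116+.0009,.15,65)
```

```text
at [ 0.5736 -0.0107  0.1649] [179.82  -0.77  64.77] F [ 0.1 -0.6 -0.2] w 0.055 t 7.95
shift cm [-0.03 -0.03  1.49] twist -0.2
```

arm_command(
  translation=[
    [-0.05, 0, 0.5],
    [0, 0, 0.5],
    [0, 0, 0],
    [0, 0, 0],
  ],
  twist=[0, 0, 0, 0],
)

```text
time_s: 8.45
tool_pos: [0.5738, -0.0112, 0.1546]
tool_rot: [179.8, -0.8, 64.8]
force: [-0.1, -0.8, 0.2]
grip_width: 0.0553
```

arm_command(
  translation=[
    [0, 0, 0.5],
    [0, 0, 0],
    [0, 0, 0],
  ],
  twist=[0, 0, 0],
)

```text
time_s: 8.82
tool_pos: [0.5739, -0.0111, 0.1494]
tool_rot: [179.8, -0.8, 64.8]
force: [-0.3, 0.9, -1.1]
grip_width: 0.0549
```

arm_command(
  translation=[
    [0, 0, 0.4],
    [0, 0, 0],
    [0, 0, 0],
  ],
  twist=[0, 0, 0],
)

```text
time_s: 9.2
tool_pos: [0.5744, -0.0111, 0.1457]
tool_rot: [179.7, -0.8, 64.8]
force: [-1.1, -0.5, 0.5]
grip_width: 0.0553
```

arm_command(
  translation=[
    [0, 0, 0.3],
    [0, 0, 0],
    [0, 0, 0],
  ],
  twist=[0, 0, 0],
)

```text
time_s: 9.57
tool_pos: [0.5753, -0.011, 0.1446]
tool_rot: [179.6, -0.9, 64.8]
force: [-0.9, 0.2, 2.6]
grip_width: 0.0552
```

arm_command(
  translation=[
    [0, 0, 0.3],
    [0, 0, 0],
    [0, 0, 0],
  ],
  twist=[0, 0, 0],
)

```text
time_s: 9.95
tool_pos: [0.5761, -0.011, 0.1433]
tool_rot: [179.5, -1.0, 64.8]
force: [-0.7, -0.0, 3.6]
grip_width: 0.055
```

arm_command(
  translation=[
    [0, 0.1, 0.5],
    [0, 0, 0.5],
    [0, 0, 0.5],
  ],
  twist=[0, 0, 0],
)

```text
time_s: 10.32
tool_pos: [0.5763, -0.0114, 0.1303]
tool_rot: [179.6, -1.0, 64.8]
force: [-2.7, -0.0, 8.5]
grip_width: 0.0552
```

arm_command(
  translation=[
    [0, 0, 0.6],
    [0, 0, 0.6],
    [0, 0, 0.6],
  ],
  twist=[0, 0, 0],
)

```text
time_s: 10.7
tool_pos: [0.5763, -0.0114, 0.1142]
tool_rot: [179.7, -1.0, 64.8]
force: [-3.1, -0.2, 9.8]
grip_width: 0.0554
```

arm_command(
  translation=[
    [0, 0, 0.5],
    [0, 0, 0.5],
    [0, 0, 0.3],
  ],
  twist=[0, 0, 0],
)

```text
time_s: 11.08
tool_pos: [0.5764, -0.0114, 0.1022]
tool_rot: [179.7, -1.0, 64.8]
force: [-3.0, -0.3, 6.6]
grip_width: 0.055
```

arm_command(
  translation=[
    [0, 0, 0.2],
    [0, 0, 0.1],
  ],
  twist=[0, 0],
)

```text
time_s: 11.32
tool_pos: [0.5764, -0.0114, 0.0997]
tool_rot: [179.7, -1.0, 64.8]
force: [-3.1, 0.6, 5.7]
grip_width: 0.0551
```

Run:
```python
from h import *
go(.5763,-.0114,.10,65)
c=cam('wrist');i=c['img'][110:290,150:370].copy();cv2.imwrite('pics/w5.png',cv2.resize(i,None,fx=3.5,fy=3.3,interpolation=cv2.INTER_CUBIC))
```

```text
at [ 0.5764 -0.0114  0.0997] [179.7   -1.    64.77] F [-3.1  0.6  5.7] w 0.0551 t 11.32
shift cm [-0.   -0.01 -0.03] twist -0.2
```

View pics/w5.png

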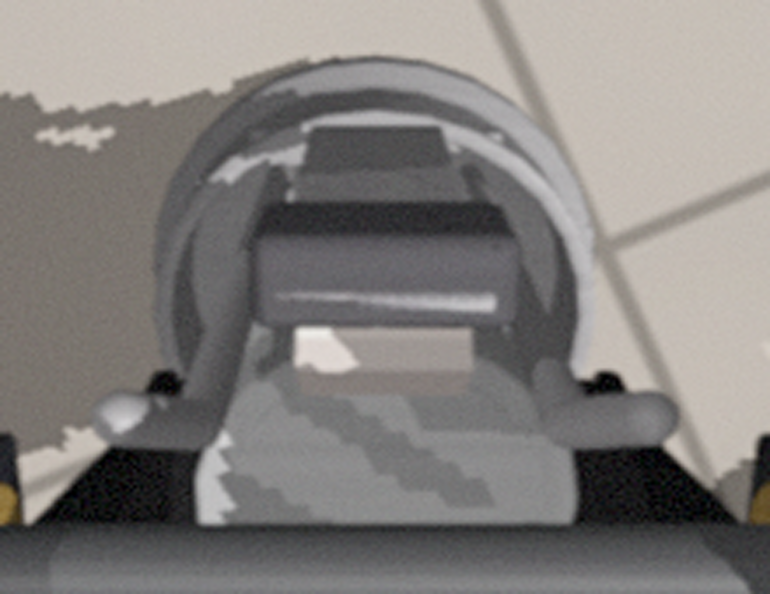

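The lip's full width now lies over the tin's edge, at crop (385,360), so it has snapped in. The force has dropped to the spring's level. I'll ease up a little and release.

arm_command(
  translation=[
    [0, -0.1, -0.5],
    [0, 0, -0.1],
    [0, 0, 0],
  ],
  twist=[0, 0, 0],
)

```text
time_s: 11.75
tool_pos: [0.5763, -0.0114, 0.1064]
tool_rot: [179.6, -1.0, 64.8]
force: [-1.4, -0.6, 5.0]
grip_width: 0.0552
```

arm_command(
  translation=[
    [0, 0, 0],
    [0, 0, 0],
    [0, 0, 0],
    [0, 0, 0],
    [0, 0, 0],
    [0, 0, 0],
  ],
  twist=[0, 0, 0, 0, 0, 0],
  grip=100,
)

```text
time_s: 12.5
tool_pos: [0.5751, -0.0112, 0.1039]
tool_rot: [179.7, -0.9, 64.8]
force: [-0.2, 0.7, 0.5]
grip_width: 0.0865
```

Released cleanly: the force is about 0. Lifting and heading for the second silver tin.

arm_command(
  translation=[
    [0, 0, -2],
    [0, 0, -4],
    [0, 0, -5],
    [0, 0, -5],
    [-2, 1.5, -1],
    [-4, 3, 0],
    [-5, 4, 0],
    [-4, 3, 2],
    [-2, 1.5, 4],
    [0, 0, 4],
  ],
  twist=[0, 0, 0, 0, 0, 0, 0, 0, 0, 0],
)

```text
time_s: 13.75
tool_pos: [0.6248, -0.227, 0.1797]
tool_rot: [179.1, -1.0, 65.1]
force: [-0.5, -0.2, 1.0]
grip_width: 0.0869
```

arm_command(
  translation=[
    [0, 0, 2],
    [0, 0, 0],
    [0, 0, 0],
  ],
  twist=[0, 0, 0],
)

```text
time_s: 14.12
tool_pos: [0.6233, -0.2269, 0.1559]
tool_rot: [179.4, -0.9, 65.0]
force: [-0.1, -0.9, 0.7]
grip_width: 0.0871
```

Run:
```python
from h import *
c=cam('wrist');cv2.imwrite('pics/w6.png',c['img']);go(.622,-.223,.12,65)
print(proj(c,(.622,-.223,.026)))
s=cam('scene');t=cam('top')
a=cv2.resize(s['img'][150:230,240:330],(384,384),interpolation=cv2.INTER_CUBIC)
cv2.imwrite('pics/w6b.png',cv2.resize(np.hstack([c['img'],a]),(800,343)))
```

```text
at [ 0.6234 -0.2269  0.156 ] [179.4   -0.94  65.01] F [-0.3 -0.2  0.7] w 0.0867 t 14.18
shift cm [ 0.23 -0.33  3.6 ] twist 0.0
(np.float64(260.14702760065234), np.float64(173.5796176494282))
```

View pics/w6b.png

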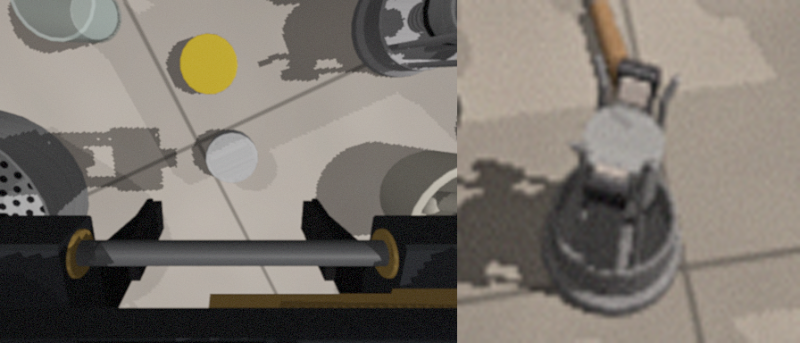

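The scene crop shows the first tin level in the cage. The second tin's lid is at image (260,176), about 2 px from the prediction. Descending.

arm_command(
  translation=[
    [0.2, 0, 2],
    [0, 0, 4],
    [0, 0, 4],
    [0, 0, 2.5],
    [0, 0, 1.5],
    [0, 0, 0.5],
    [0, 0, 0],
    [0, 0, 0],
  ],
  twist=[0, 0, 0, 0, 0, 0, 0, 0],
)

```text
time_s: 15.28
tool_pos: [0.6299, -0.2218, 0.007]
tool_rot: [179.0, -1.1, 65.1]
force: [0.3, 0.1, 1.0]
grip_width: 0.0871
```

Run:
```python
from h import *
go(.6244,-.2248,.004,65)
```

```text
at [ 0.6299 -0.2218  0.007 ] [179.04  -1.08  65.15] F [0.3 0.1 1. ] w 0.0871 t 15.28
shift cm [-0.5  -0.38  0.28] twist 0.1
```

arm_command(
  translation=[
    [-0.5, -0.4, 0.2],
    [0, 0, 0],
    [0, 0, 0],
  ],
  twist=[0, 0, 0],
)

```text
time_s: 15.65
tool_pos: [0.625, -0.2256, 0.0069]
tool_rot: [178.8, -1.1, 65.1]
force: [0.1, 0.0, -0.0]
grip_width: 0.0866
```

arm_command(
  translation=[
    [0, 0, 0],
    [0, 0, 0],
    [0, 0, 0],
    [0, 0, 0],
    [0, 0, 0],
  ],
  twist=[0, 0, 0, 0, 0],
  grip=0,
  force=40,
)

```text
time_s: 16.27
tool_pos: [0.6253, -0.2255, 0.0071]
tool_rot: [178.8, -1.1, 65.1]
force: [0.1, -0.6, 0.7]
grip_width: 0.055
```

arm_command(
  translation=[
    [0, 0, -3],
    [0, 0, -5],
    [0, 0, -6],
    [0, 0, -6],
    [0, 0, -4],
    [3, -2, -1],
    [5, -4, 0],
    [5, -4, 0],
    [3.5, -3, 0],
    [0, 0, 0],
  ],
  twist=[0, 0, 0, 0, 0, 0, 0, 0, 0, 0],
)

```text
time_s: 17.52
tool_pos: [0.5671, -0.0178, 0.263]
tool_rot: [179.0, -1.1, 65.0]
force: [-0.3, -0.1, -0.6]
grip_width: 0.055
```

Run:
```python
from h import *
go(.5750,-.0112,.19,65)
```

```text
at [ 0.5671 -0.0178  0.263 ] [179.05  -1.08  64.99] F [-0.3 -0.1 -0.6] w 0.055 t 17.52
shift cm [0.8  0.32 7.33] twist -0.0
```

arm_command(
  translation=[
    [0.8, 0.3, 1],
    [0, 0, 2.5],
    [0, 0, 2.5],
    [0, 0, 1],
    [0, 0, 0],
    [0, 0, 0],
  ],
  twist=[0, 0, 0, 0, 0, 0],
)

```text
time_s: 18.27
tool_pos: [0.5772, -0.0169, 0.1895]
tool_rot: [179.0, -0.9, 64.5]
force: [0.5, 0.4, -0.2]
grip_width: 0.0555
```

Run:
```python
from h import *
c=cam('wrist');go(.5753,-.0112,.19,65)
i=c['img'][110:290,150:370].copy();cv2.imwrite('pics/w7.png',cv2.resize(i,None,fx=3.5,fy=3.3,interpolation=cv2.INTER_CUBIC))
a=np.array([.5763,-.0116]);th=np.radians(-25);ex=np.array([np.cos(th),np.sin(th)]);ey=np.array([-ex[1],ex[0]])
for s in(-1,1):print(np.round((np.array(proj(c,np.r_[a-.032*ex+s*.027*ey,.157]))-[150,110])*[3.5,3.3],1))
```

```text
at [ 0.5772 -0.0169  0.1896] [178.95  -0.95  64.47] F [-0.5  0.3 -0.6] w 0.0554 t 18.32
shift cm [ 0.43 -0.42 -0.04] twist -0.5
[249.6 185. ]
[552.3 181.3]
```

View pics/w7.png

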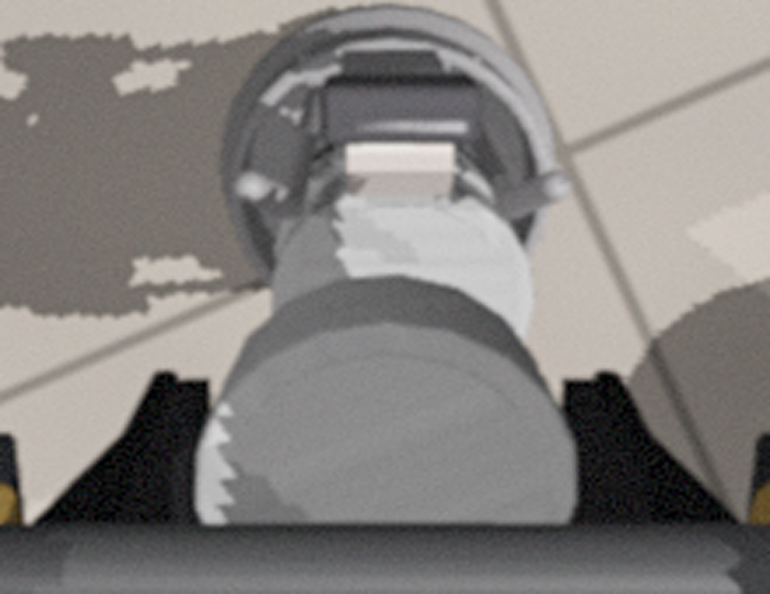

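The second tin is held, with its far edge about 2 mm less in tool y than the first's was. The cage tips are at (250,187) and (553,187) in the crop. Aligning, then lowering.

arm_command(
  translation=[
    [0.4, -0.2, 0],
    [0, 0, 0.7],
    [0, 0, 0.7],
    [0, 0, 0.5],
    [0, 0, 0],
    [0, 0, 0],
  ],
  twist=[-0.5, 0, 0, 0, 0, 0],
)

```text
time_s: 19.08
tool_pos: [0.5784, -0.0116, 0.1707]
tool_rot: [178.8, -1.0, 65.0]
force: [0.7, 0.3, -0.5]
grip_width: 0.0551
```

Run:
```python
from h import *
go(.5769,-.0126,.15,65)
```

```text
at [ 0.5784 -0.0116  0.1707] [178.83  -1.03  65.03] F [ 0.7  0.3 -0.5] w 0.0551 t 19.07
shift cm [-0.19 -0.13  2.07] twist 0.0
```

arm_command(
  translation=[
    [-0.15, -0.1, 0.5],
    [0, 0, 0.5],
    [0, 0, 0.4],
    [0, 0, 0],
    [0, 0, 0],
  ],
  twist=[0, 0, 0, 0, 0],
)

```text
time_s: 19.7
tool_pos: [0.5772, -0.0127, 0.1558]
tool_rot: [178.8, -1.0, 65.0]
force: [-0.7, 0.3, -1.9]
grip_width: 0.0549
```

Run:
```python
from h import *
go(.5769,-.0126,.146,65)
```

```text
at [ 0.5772 -0.0127  0.1558] [178.82  -1.03  65.02] F [-0.7  0.3 -1.9] w 0.0549 t 19.7
shift cm [-0.02 -0.04  0.97] twist 0.0
```

arm_command(
  translation=[
    [0, 0, 0.4],
    [0, 0, 0.4],
    [0, 0, 0],
  ],
  twist=[0, 0, 0],
)

```text
time_s: 20.08
tool_pos: [0.5774, -0.0124, 0.1474]
tool_rot: [178.8, -1.0, 65.0]
force: [-0.0, 1.0, -0.2]
grip_width: 0.0552
```

arm_command(
  translation=[
    [0, 0, 0.3],
    [0, 0, 0],
  ],
  twist=[0, 0],
)

```text
time_s: 20.32
tool_pos: [0.5772, -0.0117, 0.1453]
tool_rot: [178.9, -1.1, 65.1]
force: [-0.6, 0.4, 0.9]
grip_width: 0.055
```

arm_command(
  translation=[
    [0, 0, 0.4],
    [0, 0, 0.4],
  ],
  twist=[0, 0],
)

```text
time_s: 20.58
tool_pos: [0.5786, -0.0119, 0.142]
tool_rot: [178.8, -1.2, 65.1]
force: [-10.5, 0.8, 21.5]
grip_width: 0.0552
```

The force has jumped, with x at -10.5 N and z at 21.5 N, so the tin sits too far toward +x. I'll back off and shift in -y.

arm_command(
  translation=[
    [0, 0, -0.5],
    [0, -0.2, 0],
    [0, 0, 0],
  ],
  twist=[0, 0, 0],
)

```text
time_s: 20.95
tool_pos: [0.5768, -0.0113, 0.1469]
tool_rot: [178.7, -1.3, 65.0]
force: [-0.9, -0.2, -1.5]
grip_width: 0.0552
```

Run:
```python
from h import *
go(.5755,-.012,.142,65);o=telemetry.get_obs();print(o['wrist_torque'])
```

```text
at [ 0.5768 -0.0113  0.1469] [178.69  -1.26  65.04] F [-0.9 -0.2 -1.5] w 0.0552 t 20.95
shift cm [-0.13 -0.1   0.49] twist 0.0
[-0.0042926   0.05965063 -0.01439942]
```

arm_command(
  translation=[
    [-0.1, -0.2, 0],
    [0, 0, 0.3],
    [0, 0, 0],
  ],
  twist=[0, 0, 0],
)

```text
time_s: 21.32
tool_pos: [0.5768, -0.0119, 0.1453]
tool_rot: [178.4, -1.3, 65.0]
force: [-0.8, 0.6, 1.2]
grip_width: 0.0551
```

arm_command(
  translation=[
    [0, 0, 0.3],
    [0, 0, 0],
  ],
  twist=[0, 0],
)

```text
time_s: 21.58
tool_pos: [0.5776, -0.0118, 0.1441]
tool_rot: [178.3, -1.4, 65.0]
force: [0.1, 0.1, 1.4]
grip_width: 0.0551
```

arm_command(
  translation=[
    [0, 0, 0.4],
  ],
  twist=[0],
)

```text
time_s: 21.7
tool_pos: [0.5784, -0.0119, 0.1422]
tool_rot: [178.3, -1.5, 65.0]
force: [-6.1, -1.0, 17.8]
grip_width: 0.0553
```

arm_command(
  translation=[
    [0, -0.15, 0.4],
  ],
  twist=[0],
)

```text
time_s: 21.82
tool_pos: [0.5778, -0.0113, 0.1393]
tool_rot: [178.2, -1.6, 65.0]
force: [-0.0, 0.9, 0.4]
grip_width: 0.0552
```

arm_command(
  translation=[
    [0, -0.1, 0.4],
  ],
  twist=[0],
)

```text
time_s: 21.95
tool_pos: [0.5776, -0.0112, 0.1359]
tool_rot: [178.1, -1.6, 65.0]
force: [-0.5, -1.3, 8.6]
grip_width: 0.0549
```

arm_command(
  translation=[
    [0, -0.05, 0.4],
    [0, -0.05, 0.4],
  ],
  twist=[0, 0],
)

```text
time_s: 22.2
tool_pos: [0.5776, -0.0112, 0.1294]
tool_rot: [178.0, -1.6, 65.0]
force: [-1.5, -0.7, 8.8]
grip_width: 0.0556
```

arm_command(
  translation=[
    [0, 0, 0.4],
    [0, 0, 0.4],
  ],
  twist=[0, 0],
)

```text
time_s: 22.45
tool_pos: [0.5776, -0.0112, 0.1226]
tool_rot: [178.1, -1.6, 65.0]
force: [-2.8, -0.1, 9.7]
grip_width: 0.0553
```

arm_command(
  translation=[
    [0, 0, 0.4],
    [0, 0, 0.4],
  ],
  twist=[0, 0],
)

```text
time_s: 22.7
tool_pos: [0.5776, -0.0112, 0.1159]
tool_rot: [178.1, -1.6, 65.0]
force: [-2.2, 0.8, 4.0]
grip_width: 0.055
```

arm_command(
  translation=[
    [0, 0, 0.3],
    [0, 0, 0.3],
  ],
  twist=[0, 0],
)

```text
time_s: 22.95
tool_pos: [0.5777, -0.0112, 0.111]
tool_rot: [178.2, -1.6, 65.0]
force: [-1.7, -0.3, 7.6]
grip_width: 0.0553
```

arm_command(
  translation=[
    [0, 0, 0.2],
  ],
  twist=[0],
)

```text
time_s: 23.08
tool_pos: [0.5776, -0.0112, 0.1093]
tool_rot: [178.2, -1.6, 65.0]
force: [-1.6, 0.5, 7.2]
grip_width: 0.0552
```

arm_command(
  translation=[
    [0, 0, 0.2],
  ],
  twist=[0],
)

```text
time_s: 23.2
tool_pos: [0.5777, -0.0113, 0.1078]
tool_rot: [178.2, -1.6, 65.0]
force: [-3.7, -0.1, 17.1]
grip_width: 0.0553
```

Run:
```python
from h import *
go(.5777,-.0112,.108,65)
c=cam('wrist');i=c['img'][110:290,150:370].copy();cv2.imwrite('pics/w8.png',cv2.resize(i,None,fx=3.5,fy=3.3,interpolation=cv2.INTER_CUBIC))
```

```text
at [ 0.5777 -0.0113  0.1078] [178.19  -1.61  65.01] F [-3.7 -0.1 17.1] w 0.0553 t 23.2
shift cm [ 0.01 -0.   -0.02] twist 0.0
```

View pics/w8.png

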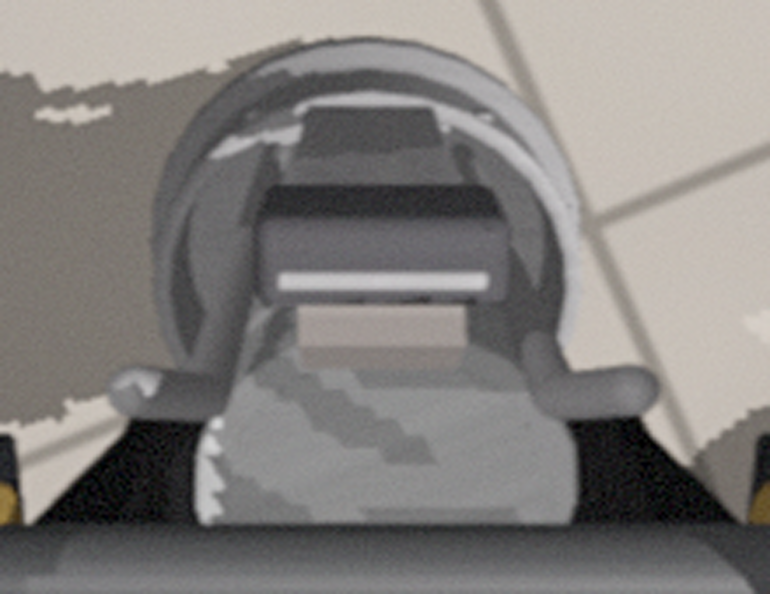

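The near lip is over the lid edge at crop (383,335), as with the first tin. The force rise at 37.7 mm of travel is the bottom stop, so I ease off and release.

arm_command(
  translation=[
    [0, -0.05, -0.1],
    [0, 0, 0],
  ],
  twist=[0, 0],
)

```text
time_s: 23.5
tool_pos: [0.5776, -0.0112, 0.1097]
tool_rot: [178.1, -1.6, 65.0]
force: [-1.5, 0.3, 6.0]
grip_width: 0.0551
```

arm_command(
  translation=[
    [0, 0, 0],
    [0, 0, 0],
    [0, 0, 0],
    [0, 0, 0],
    [0, 0, 0],
    [0, 0, 0],
  ],
  twist=[0, 0, 0, 0, 0, 0],
  grip=100,
)

```text
time_s: 24.25
tool_pos: [0.5758, -0.0111, 0.1069]
tool_rot: [178.4, -1.5, 65.0]
force: [-0.5, -0.0, 0.4]
grip_width: 0.0866
```

arm_command(
  translation=[
    [0, 0, -2],
    [0, 0, -4],
    [0, 0, -5],
    [0, 0, -5],
    [0, 2, -2],
    [0, 4, 0],
    [0.5, 2, 0],
    [0, 0, 0],
    [0, 0, 0],
  ],
  twist=[0, 0, 0, -3.5, -3.5, 0, 0, 0, 0],
)

```text
time_s: 25.38
tool_pos: [0.6472, -0.0343, 0.2957]
tool_rot: [178.2, -1.3, 72.3]
force: [-0.1, 0.4, 0.2]
grip_width: 0.0868
```

Run:
```python
from h import *
go(.6502,-.0248,.28,72.1)
c=cam('wrist');cv2.imwrite('pics/w9.png',c['img'])
a=np.array([.5763,-.0116]);th=np.radians(-25);ex=np.array([np.cos(th),np.sin(th)])
c3=dict(c);c3['T']=np.load('T3.npy');i3=cv2.imread('pics/w3.png')
# brightness/saturation profile along the lip axis at lid height, before and now
rs=np.arange(-56,57,4)/1000
for nm,C,I in(('w3',c3,i3),('now',c,c['img'])):
    q=[proj(C,np.r_[a+ex*r,.127]) for r in rs];b=cv2.GaussianBlur(I,(3,3),0)
    print(nm,[tuple(int(k) for k in b[int(round(v)),int(round(u))]) for u,v in q])
```

```text
at [ 0.6472 -0.0343  0.2957] [178.17  -1.29  72.32] F [-0.1  0.4  0.2] w 0.0868 t 25.38
shift cm [ 0.96 -0.05  1.59] twist 0.2
w3 [(176, 183, 192), (158, 165, 173), (104, 99, 100), (150, 147, 148), (88, 85, 89), (207, 211, 218), (174, 177, 185), (169, 172, 181), (180, 180, 182), (190, 189, 189), (199, 198, 198), (187, 187, 186), (185, 184, 185), (198, 198, 198), (198, 198, 199), (198, 198, 199), (198, 198, 199), (197, 198, 199), (198, 198, 199), (199, 198, 199), (191, 192, 194), (189, 194, 201), (188, 193, 201), (192, 196, 204), (134, 136, 137), (110, 106, 108), (100, 95, 98), (136, 141, 146), (192, 201, 208)]
now [(162, 169, 178), (153, 161, 169), (94, 89, 91), (131, 127, 129), (81, 79, 80), (200, 204, 209), (159, 163, 170), (157, 160, 167), (157, 157, 161), (183, 183, 183), (186, 186, 186), (175, 175, 174), (182, 181, 181), (184, 185, 184), (185, 184, 185), (184, 184, 184), (185, 185, 186), (183, 183, 184), (185, 185, 185), (184, 184, 184), (187, 186, 187), (176, 181, 189), (176, 181, 188), (178, 181, 189), (129, 130, 134), (126, 121, 123), (93, 88, 90), (135, 139, 146), (179, 187, 195)]
```

The colour profile along the lip axis matches the starting one at both ends. Both warm-white lips again reach in over the lid, and the lid is at the same height. The arm is clear, so I'm handing in.

```bash
python3 -c "
from h import *
print(env.sign_off())"
```

```text
the job is handed in; nothing more can be done
None
```

Both silver tins went into the dispenser, one after the other, and I handed the job in at about 25 s of the 72 s allowed. No verdict was reported.

- **First tin:** it was pressed past the lips with about 10 N at most on the tool. I eased it up and released it, and the wrist force fell to about 0.5 N. A scene-camera crop afterwards showed the tin sitting level in the cage.
- **Second tin:** it bound twice at the lips. The first time, the tool read about 21 N up and 10 N sideways, so I backed off and shifted it. The second time it peaked at about 18 N and then went in. The force rose to about 17 N at 37.7 mm of travel, close to the bottom stop, so I backed off and let go. The force between the tins cannot be measured directly, but the wrist never read more than 22 N upward.
- **Last checks:** before release, the picture showed the near lip over the lid. After lifting clear, colours sampled along the lip axis matched those from before loading at both ends, which fits both lips lying over a level lid. The force on the tool was about 0, and nothing was being touched.
- **Not confirmed:** my 12 pictures were used up, so I checked the final state by sampled pixels and did not view it. I did not re-measure the other kitchen things. During the second press the tool had drifted to about 2.4° of tilt, but the final lid looked level by the comparison above.

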